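Press a label holder behind the lip of the bench riser

TASK

Lift the label holder out of its wooden stand and push it straight down behind the lip of the one empty slot on the riser's edge, label facing out over the lip like its neighbours, until it is fully home against the spring clip. Finish while still holding it pressed home - the clip pushes it up again if you let go - and leave the other things on the bench where they are.

Things in the scene. Friction and masses are not known exactly. Their poses are not given: they have to be found in the camera images.
- label_holder: the loose label holder: grey plastic plate 60 mm wide (its y), 6 mm thick (x), 100 mm high (z), 40 to 85 g; the top 28 mm are a grip rib 12 mm thick over the full width; white paper label 52 x 28 mm on its -x face, below the rib. Starts upright in the groove of the wooden stand, foot 10 mm above the table, label roughly to the robot. Origin: middle of its lower edge
- grip_rib (a point): centre of the label holder's grip rib, 86 mm above its lower edge; rib 12 mm thick in the holder's x, 28 mm high
- label_face (a point): centre of the paper label on the holder's -x face, 56 mm above its lower edge
- label_out (a point): imaginary point 100 mm straight out of the middle of the label (holder's -x): tells which way the label faces
- stand: fixed wooden stand on the table, 60 x 90 mm (x, y), 32 mm high, with a groove 9 mm wide, 74 mm long (along its y), 22 mm deep in which the label holder stands; lift it straight up. Origin: middle of the underside
- open_bay: the empty one of the riser's three aluminium slots. Open upwards, 10 mm wide in its x, 68 mm long in its y, between a back face (+x side, top 70 mm above the table) and the lip (-x side); ends closed up to 48 mm. Two ledges in it, 18 mm above the table, stop the holder. Fixed. Origin: centre of the slot at table height; z up, -x looks out over the lip to the robot's side
- lip_top (a point): middle of the empty slot's lip, 10 mm to -x of the slot centre and 58 mm above the table: the lip is 48 mm high plus a thin flare leaning outwards (to -x) up to 58 mm, a lead-in
- riser: fixed low wooden riser, board 300 mm wide (y), 140 mm deep, top 70 mm above the table. Three equal slots 90 mm apart (at y = -90, 0, 90 mm) along its robot-side edge; which is empty changes, the other two have label holders like the loose one in them, tops 118 mm above the table. Origin: at table height on the line of the slots, middle of its width
- clip_strip (a joint): spring clip strip in the bottom of the empty slot, 0 when free, grows (m) as the holder's lower edge presses it straight down. The holder meets it 28 mm above the table; it pushes back with 4 N at first and 9 N at 0.010, where the holder stands on the ledges. It pushes the holder up again if let go
- clip_top (a point): centre of the upper face of the clip strip, 28 mm above the table when free
- radio_a: hand-held two-way radio standing in its charger, black, 85 x 75 mm foot, 230 mm high with antenna; left of the riser. Origin under its foot. Leave alone
- radio_b: second radio in its charger, same shape, to the right behind. Origin under its foot. Leave alone
- phone: black phone, 150 x 74 x 9 mm, lying on top of the riser, its nearest edge at least 40 mm behind the slots. Origin in the middle of its underside. Leave alone
- multimeter: yellow multimeter lying face up in front of the riser, 155 x 78 x 46 mm. Origin in the middle of its underside. Leave alone
- screwdriver: screwdriver about 170 mm long lying on the table between stand and multimeter. Leave alone
- cleaner: small closed bottle, 48 mm across, 140 mm high, standing on the left. Origin under its foot. Leave alone
- solder_reel: grey reel, 56 mm across, 30 mm high, with a hole, standing on the right behind the stand. Origin in the middle of its underside. Leave alone

How it is judged (in metres and radians):
On the way:
1. the label holder is lifted clear of the stand in the gripper (height (world z) of label_holder above 0.06 m and contact force between the fingers and label_holder above 1 N), for 0.2 s.
At the end, for the whole second after the job is handed in: the holder is in the empty slot (within 6 mm across, 8 mm along, under 0.15 rad off upright, label out), lower edge at most 2.5 mm above the ledges, clip pressed over 7.5 mm, at rest, fingers still on it with over 2 N (value of joint clip_strip above 0.0075 m and z of label_holder in the frame of open_bay between 0.012 and 0.0205 m and x of label_holder in the frame of open_bay between -0.006 and 0.006 m and y of label_holder in the frame of open_bay between -0.008 and 0.008 m and angle between label_holder's own z axis and vertical below 0.15 rad and x of label_out in the frame of open_bay below -0.05 m and contact force between the fingers and label_holder above 2 N and linear speed of label_holder below 0.02 m/s); the arm keeps its last pose, push and grip.
It fails at once if a bystander is pushed more than 30 mm from its place (distance of any of radio_a, radio_b, phone, multimeter, screwdriver, cleaner, solder_reel from where it was at the start of the episode above 0.03 m).
It fails at once if a bystander is tipped over (angle between any of radio_a, radio_b, phone, multimeter, cleaner, solder_reel's own z axis and vertical above 0.5 rad).
It also fails if it takes over 43 s, if anything falls off the work surface, if the arm or the gripper's body presses on something with over 40 N, if the wrist force passes 120 N, or if a joint passes its speed limit or range.

ROBOT

A 6-joint arm with a two-finger parallel gripper is mounted at the origin on the work surface. World frame = base frame: x ahead of the robot, y to its left, z up, the work surface at z = 0. Lengths are in mm, angles in rad, forces in N, time in s.
With the tool pointing down it reaches from about 275 to 1000 mm from the base axis. Payload 8.4 kg.
Tool frame: the origin (TCP) lies between the finger pads; the fingertips stand 22 mm ahead of it and the grasp point (between the pads) lies 3 mm ahead of it; z points along the fingers, y is the line along which they close (so a half turn about z gives the same grasp; the last joint's range is limited). The gripper opens to 85 mm and grips with 20 to 120 N. Pads are 22 mm wide; open, the fingers measure 114 mm over their backs; the gripper's body (76 mm by 85 mm) begins 54 mm behind the grasp point. The pads swing forward as they close: fully open they stand 13 mm farther back than shut.
Start: joints at [-1.141, 0.353, 1.633, -0, 1.155, -0.002], TCP at [261.565, -567.637, 253.281] pointing down, gripper open.
Joint ranges: [-2.63, 2.63], [-0.92, 2.1], [0.06, 2.66], [-1.3, 4.44], [0, 2.69], [-3.02, 3.02]. Speed limits (rad/s): [2.22, 2.22, 2.79, 3.14, 3.14, 3.14].

INTERFACE

Orientations are given as [roll, pitch, yaw] about the fixed x, y, z axes, in that order (R = Rz(yaw) Ry(pitch) Rx(roll)).
In Python, from rig import r, grab_frame gives the robot as it stands.
- The arm moves only by the shell command python3 -m inch 'ROWS' [FORCE]. ROWS is JSON, a list of rows, each a list of 7 numbers: the turn, a rotation vector about the tool's x, y, z as a fraction of full scale, then the shift along the tool's x, y, z as a fraction of full scale, then the closure, from 0 (fully open) to 1 (shut). In form: [[rx, ry, rz, dx, dy, dz, fingers], ...]. A call has 1 to 8 rows; each row shifts and turns the commanded pose from where the row before left it, along the tool's axes as they then stand; what a row does not reach is not made up. Full scale, the value 1, is 2.5 cm for a shift and pi rad for a turn. A row lasts 1/12 s, in which the tool goes at most 41.7 mm and 7.16 degrees, less where a joint would pass 70% of its speed; a pose out of reach is approached as far as the arm can. A call with a number of a shift or a turn outside -1 to 1 is refused whole. A call with a gripper value outside its range is refused whole. The fingers move at their own pace and stop on an object; FORCE is the grip in N (left out, the last holds). Time passes only in rows, so rows that do not move let the fingers close. It gives the time, the measured TCP pose, the force, the opening and the grip force at its end, in the units of the state.
- r.sense(): the state, without advancing time (a new reading comes with each control period).
- grab_frame(name): name is "side" or "top"; returns a dict with "pixels" (400x640x3 uint8, red, green, blue), "z_map" (400x640 float32, mm along the optical axis (not along the pixel's ray), 0 where there is no reading), "vertical_fov" (degrees; the focal length in pixels is half the picture's height over the tangent of half this angle, whatever the lens; pixels are square), "cx", "cy" (the principal point, pixels), "cam_to_world" (4x4, takes a point from camera to world coordinates). Camera axes: x right, y down, z forward; pixel columns grow to the right and rows downward; lengths in mm; the calibration is good to about 2 mm. A picture is of the moment at which its call begins.
- r.sign_off(): hands the job in; it is judged then, once.
The state is a dict: "clock": time; "qpos": joint angles; "qvel": joint speeds; "joint_efforts": joint torques, N m; "eef_pos": TCP position; "tcp_rot": TCP orientation; "contact_force": force on the tool from outside, world axes, zero at the start; "wrist_torque": the same for the moment, N m; "opening": opening from 0.0 (shut) to 1.0 (fully open); "grasp_force": force on a finger pad.
Only numpy, scipy, OpenCV 4.12 (cv2) and the standard library are available. Lean on these libraries where they do the work, as an engineer would, in place of code of your own. Each camera call takes 0.05 s, during which the arm holds its last target. There are 200 camera calls.

## Working session

There is one attempt and no reset: what is moved stays moved. The work goes in short steps, Python scripts to look and compute and a shell command to move; the robot and the scene stay as the last step left them, time stands still between calls to the robot, and variables do not carry over. Pictures are saved under pics/ and viewed, at most 10 in all, crops included, and the job is handed in when it is done.

```bash
ls; mkdir -p pics
python3 - <<'E'
from rig import r, grab_frame
import cv2, numpy as np, pickle
for n in("side","top"):
    f=grab_frame(n); pickle.dump(f,open(n+".pkl","wb"))
    cv2.imwrite(f"pics/{n}0.png",f["pixels"][...,::-1])
    print(n,f["vertical_fov"],f["cx"],f["cy"],np.round(f["cam_to_world"],3).tolist())
print(r.sense())
E
```

```text
pics
side 45.994050546298666 321.07783051044424 208.49191063668624 [[0.975, -0.172, 0.142, 380.642], [-0.223, -0.756, 0.616, -747.367], [0.001, -0.632, -0.775, 1023.235], [0.0, 0.0, 0.0, 1.0]]
top 44.10170885759028 312.93957365551466 211.48497798562857 [[0.019, -0.985, 0.172, 277.219], [-1.0, -0.018, 0.008, -22.913], [-0.004, -0.172, -0.985, 1496.995], [0.0, 0.0, 0.0, 1.0]]
{'clock': 0.1, 'qpos': array([-1.14140613e+00,  3.53593317e-01,  1.63404164e+00,  2.29308144e-05,
        1.15521412e+00, -2.39280077e-03]), 'qvel': array([-0.00086882, -0.00191625, -0.00235727, -0.00135563, -0.00221732,
       -0.00050246]), 'joint_efforts': array([ 8.50129454e-04, -6.06356692e+01, -3.42819035e+01,  1.87646106e-04,
        4.07768195e-03, -1.52173766e-05]), 'eef_pos': array([ 261.40262797, -567.27454091,  252.63548831]), 'tcp_rot': array([-3.14033628e+00, -2.39736339e-05,  4.31773712e-01]), 'contact_force': array([-0.02185761, -0.52226319, -0.28313787]), 'wrist_torque': array([ 4.67796424e-05,  1.19695183e-02, -3.53331263e-03]), 'grasp_force': 0.0, 'opening': 1.0037009835670094}
```

View pics/side0.png

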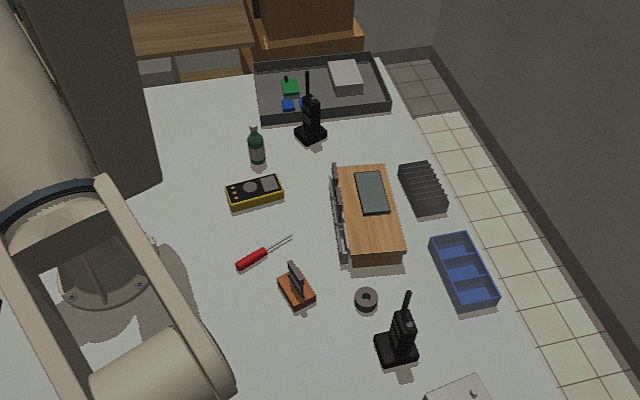

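View pics/top0.png

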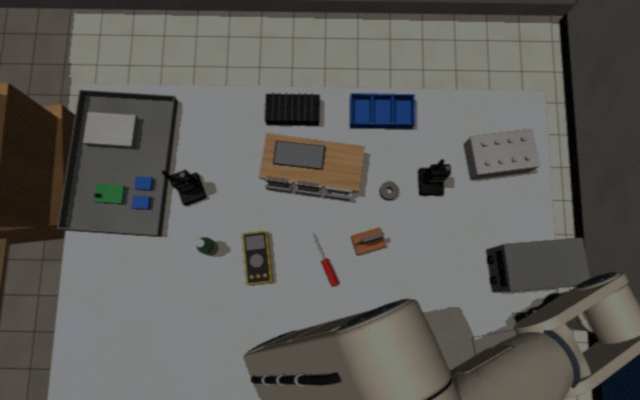

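The side view shows the stand with the holder at about (297,285) and the riser at (365,210). In the top view the stand is at (370,241), and the riser slots are at about (278,184), (308,188) and (340,192). The slot on the right looks empty. Next I'll measure these from colour masks and depth.

```bash
cat > h.py <<'E'
import numpy as np, cv2, pickle
def world(f):
    h,w=f["z_map"].shape; F=h/2/np.tan(np.radians(f["vertical_fov"]/2))
    u,v=np.meshgrid(np.arange(w),np.arange(h)); z=f["z_map"].astype(float)
    P=np.stack([(u-f["cx"])/F*z,(v-f["cy"])/F*z,z,np.ones_like(z)],-1)@np.array(f["cam_to_world"]).T
    P=P[...,:3]; P[z==0]=np.nan; return P
def rect(p):
    (c,s,a)=cv2.minAreaRect(p[:,:2].astype(np.float32)); return np.round(c,1),np.round(s,1),round(a,2)
E
python3 - <<'E'
from h import *
import pickle
for n,rois in (("top",dict(riser=(250,125,375,205),stand=(345,222,395,260))),("side",dict(riser=(322,155,415,270),stand=(270,255,325,315)))):
    f=pickle.load(open(n+".pkl","rb")); P=world(f); hsv=cv2.cvtColor(f["pixels"],cv2.COLOR_RGB2HSV)
    for k,(a,b,c,d) in rois.items():
        p=P[b:d,a:c].reshape(-1,3); H=hsv[b:d,a:c].reshape(-1,3)
        wood=(H[:,0]<20)&(H[:,1]>90)&(H[:,2]>50)
        top=70 if k=="riser" else 32
        q=p[wood&(abs(p[:,2]-top)<6)]
        print(n,k,len(q),rect(q),q[:,2].mean().round(1))
        hi=p[(p[:,2]>top+12)&(p[:,2]<130)]
        print(" high",len(hi),rect(hi),np.percentile(hi[:,2],[5,50,95]).round(1))
        lab,_=0,0
        if k=="riser": 
            from scipy.cluster.hierarchy import fclusterdata
            L=fclusterdata(hi[:,:2],8,criterion="distance",method="single")
            for i in set(L):
                g=hi[L==i]; print("   ",len(g),g.mean(0).round(1),rect(g))
        else: print(np.round(hi[::6],1).tolist())
f=pickle.load(open("side.pkl","rb"))["pixels"][...,::-1]; a=cv2.resize(f[150:320,240:440],None,fx=3.5,fy=3.5,interpolation=cv2.INTER_CUBIC);cv2.imwrite("pics/c1.png",a)
E
```

```text
top riser 2912 (array([677.7,  -5.7]), array([296.4, 138.6]), 83.1) 69.6
 high 402 (array([664.5,  42.5]), array([150.2, 135.7]), 82.74) [ 82.3 106.4 120.2]
    2 [732.2 102.1  83.4] (array([732.2, 102.1]), array([6.1, 0. ]), -93.12)
    6 [731.9  84.2  83.6] (array([732.8,  84.9]), array([ 8.1, 10.7]), 34.63)
    3 [719.8  98.7  83.6] (array([719.8,  98.8]), array([0.4, 7.9]), 40.2)
    4 [709.3  95.5  82.6] (array([710.9,  96.8]), array([9. , 6.5]), 88.73)
    1 [713.7  74.6  84.7] (array([713.7,  74.6]), array([0., 0.]), 0.0)
    1 [705.2  74.6  82.1] (array([705.2,  74.6]), array([0., 0.]), 0.0)
    4 [722.5  18.4  84.3] (array([721.6,  18.6]), array([10. ,  7.9]), 65.68)
    2 [686.2  78.4  83.6] (array([686.2,  78.4]), array([2.9, 0. ]), 108.82)
    17 [672.6  67.9  83.6] (array([674.1,  70.1]), array([29.3, 15.2]), 72.02)
    3 [687.7  57.1  83.5] (array([687.,  57.]), array([7.1, 3.1]), 59.68)
    35 [714.1  48.8  83.6] (array([714.9,  46.5]), array([37. , 38.7]), 1.45)
    1 [667.9  76.3  83.7] (array([667.9,  76.3]), array([0., 0.]), 0.0)
    1 [713.8  83.6  83.9] (array([7
[... 5431 characters left out ...]
[440.7, -157.0, 54.1], [450.5, -193.1, 108.4], [440.3, -158.5, 52.1], [450.1, -194.5, 106.5], [440.0, -158.8, 48.1], [449.8, -195.5, 103.9], [462.6, -201.3, 108.5], [449.4, -197.4, 102.8], [462.3, -202.4, 106.2], [449.1, -198.6, 100.5], [461.4, -207.1, 109.8], [449.5, -193.8, 88.1], [460.9, -210.1, 110.6], [450.7, -200.7, 94.6], [463.0, -209.8, 105.0], [452.3, -204.5, 95.9], [465.4, -208.1, 96.9], [453.6, -210.5, 100.9], [447.9, -182.0, 51.0], [457.9, -211.0, 95.7], [452.8, -197.3, 70.2], [464.9, -209.0, 85.3], [457.4, -213.0, 90.4], [455.1, -212.1, 85.4], [454.0, -202.2, 64.3], [454.0, -200.5, 56.9], [455.3, -206.9, 62.8], [457.3, -208.5, 60.1], [461.5, -210.1, 56.5], [461.4, -209.4, 45.9]]
```

View pics/c1.png

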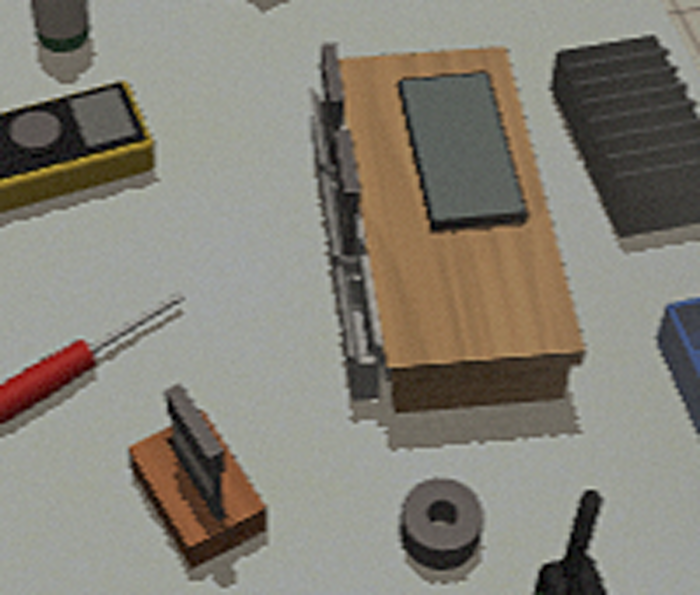

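The crop shows both left slots filled and the near-right slot empty, at crop (360,310). From the measurements, the holder is at about (449.5,-179.5) with yaw +17.5°, and the open bay is at about (588.5,-84) with yaw -7°. I'll turn the tool to yaw 107.5°, then move over the holder.

```bash
python3 -m inch '[[0,0,-0.0383,0,0,0,0],[0,0,-0.0383,0,0,0,0],[0,0,-0.0383,0,0,0,0],[0,0,-0.0383,0,0,0,0],[0,0,-0.0383,0,0,0,0],[0,0,-0.0383,0,0,0,0]]' 60
python3 -m inch '[[0,0,-0.0383,0,0,0,0],[0,0,-0.0383,0,0,0,0],[0,0,-0.0383,0,0,0,0],[0,0,-0.0383,0,0,0,0],[0,0,-0.0383,0,0,0,0],[0,0,-0.0383,0,0,0,0]]'
python3 -m inch '[[0,0,0,0.78,0.74,0,0],[0,0,0,0.78,0.74,0,0],[0,0,0,0.78,0.74,0,0],[0,0,0,0.78,0.74,0,0],[0,0,0,0.78,0.74,0,0],[0,0,0,0.78,0.74,0,0],[0,0,0,0.78,0.74,0,0],[0,0,0,0.78,0.74,0,0]]'
```

```text
clock: 0.6
eef_pos: [261.5, -567.4, 252.8]
tcp_rot: [-3.141, -0.001, 1.16]
contact_force: [-0.0, -1.2, -0.3]
opening: 1.0
grasp_force: 0.0
clock: 1.1
eef_pos: [261.5, -567.4, 252.8]
tcp_rot: [-3.141, -0.001, 1.882]
contact_force: [-0.1, 0.1, 0.4]
opening: 1.002
grasp_force: 0.0
clock: 1.77
eef_pos: [356.1, -373.0, 253.0]
tcp_rot: [-3.141, -0.001, 1.876]
contact_force: [-0.3, 0.1, -0.8]
opening: 0.999
grasp_force: 0.0
```

```bash
python3 -m inch '[[0,0,0,0.78,0.74,0,0],[0,0,0,0.78,0.74,0,0],[0,0,0,0.78,0.74,0,0],[0,0,0,0.78,0.74,0,0],[0,0,0,0.78,0.74,0,0],[0,0,0,0.78,0.74,0,0],[0,0,0,0.78,0.74,0,0],[0,0,0,0,0,0,0]]'
cat > d.py <<'E'
import sys, numpy as np
from rig import r
from scipy.spatial.transform import Rotation as R
s=r.sense(); M=R.from_euler("xyz",s["tcp_rot"]).as_matrix(); t=np.array(eval(sys.argv[1]))
print("shift frac",(M.T@(t[:3]-s["eef_pos"])/25).round(3))
print("turn frac",(R.from_matrix(M.T@R.from_euler("xyz",[np.pi,0,t[3]]).as_matrix()).as_rotvec()/np.pi).round(4), s["eef_pos"].round(1), s["tcp_rot"].round(4))
E
python3 d.py '[449.5,-179.5,99,1.876]'
```

```text
clock: 2.43
eef_pos: [439.6, -202.1, 253.1]
tcp_rot: [3.141, -0.001, 1.878]
contact_force: [-0.7, -0.1, -0.4]
opening: 0.999
grasp_force: 0.0
shift frac [0.733 0.646 6.165]
turn frac [ 0.0002 -0.0005  0.0005] [ 439.6 -202.1  253.1] [ 3.1410e+00 -1.4000e-03  1.8777e+00]
```

```bash
python3 -m inch '[[0,0,0,0.733,0.646,0,0],[0,0,0,0,0,0.7,0],[0,0,0,0,0,0.7,0],[0,0,0,0,0,0.7,0],[0,0,0,0,0,0.7,0],[0,0,0,0,0,0,0]]'
python3 d.py '[449.5,-179.5,99,1.876]'
python3 - <<'E'
from rig import grab_frame
import cv2
f=grab_frame("side")["pixels"][...,::-1]; cv2.imwrite("pics/c2.png",cv2.resize(f[200:330,220:400],None,fx=4,fy=4,interpolation=cv2.INTER_CUBIC))
E
```

```text
clock: 2.93
eef_pos: [446.3, -182.5, 180.4]
tcp_rot: [-3.137, -0.003, 1.876]
contact_force: [-1.3, 1.2, -0.1]
opening: 1.002
grasp_force: 0.0
shift frac [0.065 0.172 3.255]
turn frac [-0.0013 -0.001  -0.0001] [ 446.3 -182.5  180.4] [-3.1375 -0.0032  1.8757]
```

View pics/c2.png

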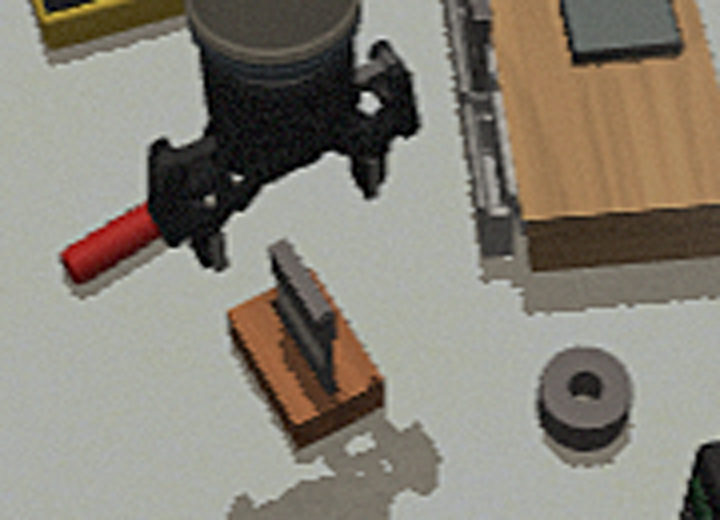

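The crop shows the open fingers at (210,255) and (372,185), on either side of the holder at (300,285). I'll descend and close.

```bash
python3 -m inch '[[0,0,0,0.07,0.17,0.4,0],[0,0,0,0,0,0.6,0],[0,0,0,0,0,0.6,0],[0,0,0,0,0,0.6,0],[0,0,0,0,0,0.6,0],[0,0,0,0,0,0.4,0],[0,0,0,0,0,0,0]]'
python3 d.py '[449.5,-179.5,99,1.876]'
```

```text
clock: 3.57
eef_pos: [451.4, -179.8, 102.0]
tcp_rot: [-3.14, -0.001, 1.876]
contact_force: [0.1, 1.0, -0.5]
opening: 1.0
grasp_force: 0.0
shift frac [ 0.034 -0.069  0.12 ]
turn frac [-0.0005 -0.0004 -0.0001] [ 451.4 -179.8  102. ] [-3.1401e+00 -1.2000e-03  1.8756e+00]
```

```bash
python3 -m inch '[[0,0,0,0.03,-0.06,0.12,0],[0,0,0,0,0,0,0.5],[0,0,0,0,0,0,0.8],[0,0,0,0,0,0,1],[0,0,0,0,0,0,1],[0,0,0,0,0,0,1],[0,0,0,0,0,0,1],[0,0,0,0,0,0,1]]' 80
python3 -m inch '[[0,0,0,0,0,0,1],[0,0,0,0,0,0,1],[0,0,0,0,0,0,1],[0,0,0,0,0,0,1],[0,0,0,0,0,0,1],[0,0,0,0,0,0,1]]'
python3 d.py '[449.5,-179.5,160,1.876]'
```

```text
clock: 4.23
eef_pos: [450.4, -179.9, 100.7]
tcp_rot: [3.141, 0.0, 1.876]
contact_force: [-1.0, 0.2, 5.0]
opening: 0.126
grasp_force: 78.4
clock: 4.73
eef_pos: [450.4, -179.9, 100.7]
tcp_rot: [3.141, 0.0, 1.876]
contact_force: [-1.0, -1.5, 5.0]
opening: 0.13
grasp_force: 78.4
shift frac [ 0.026 -0.028 -2.37 ]
turn frac [ 0.0001  0.0001 -0.0001] [ 450.4 -179.9  100.7] [3.1414e+00 3.0000e-04 1.8757e+00]
```

Gripped: the opening of about 11 mm matches the rib. I'll lift it.

```bash
python3 -m inch '[[0,0,0,0,0,-0.3,1],[0,0,0,0,0,-0.6,1],[0,0,0,0,0,-0.6,1],[0,0,0,0,0,-0.6,1],[0,0,0,0,0,-0.6,1],[0,0,0,0,0,-0.6,1],[0,0,0,0,0,-0.6,1],[0,0,0,0,0,0,1]]'
python3 d.py '[588.5,-84,200,1.449]'
```

```text
clock: 5.4
eef_pos: [451.7, -180.3, 200.7]
tcp_rot: [3.138, 0.003, 1.876]
contact_force: [0.4, 0.1, 0.5]
opening: 0.129
grasp_force: 78.0
shift frac [2.033 6.377 0.047]
turn frac [0.0013 0.0007 0.1358] [ 451.7 -180.3  200.7] [3.1381e+00 2.8000e-03 1.8756e+00]
```

```bash
python3 -m inch '[[0,0,0.034,0,0,0,1],[0,0,0.034,0,0,0,1],[0,0,0.034,0,0,0,1],[0,0,0.034,0,0,0,1],[0,0,0,0,0,0,1]]'
python3 d.py '[588.5,-84,200,1.449]'
```

```text
clock: 5.82
eef_pos: [449.9, -179.6, 197.3]
tcp_rot: [-3.141, -0.0, 1.444]
contact_force: [0.2, 0.5, -1.1]
opening: 0.126
grasp_force: 77.9
shift frac [ 4.498  5.014 -0.11 ]
turn frac [-0.0002 -0.0001 -0.0017] [ 449.9 -179.6  197.3] [-3.1409e+00 -2.0000e-04  1.4436e+00]
```

```bash
python3 -m inch '[[0,0,0,0.56,0.62,0,1],[0,0,0,0.56,0.62,0,1],[0,0,0,0.56,0.62,0,1],[0,0,0,0.56,0.62,0,1],[0,0,0,0.56,0.62,0,1],[0,0,0,0.56,0.62,0,1],[0,0,0,0.56,0.62,0,1],[0,0,0,0.56,0.62,0,1]]'
python3 -m inch '[[0,0,0,0,0,0,1],[0,0,0,0,0,0,1],[0,0,0,0,0,0,1]]'
python3 d.py '[588.5,-84,200,1.449]'
python3 - <<'E'
from rig import grab_frame
import cv2,pickle
for n in("side","top"):
    f=grab_frame(n); pickle.dump(f,open(n+"2.pkl","wb"))
f=pickle.load(open("side2.pkl","rb"))["pixels"][...,::-1]; cv2.imwrite("pics/c3.png",cv2.resize(f[150:280,270:430],None,fx=4.5,fy=4.5,interpolation=cv2.INTER_CUBIC))
E
```

```text
clock: 6.48
eef_pos: [587.5, -83.0, 197.2]
tcp_rot: [-3.141, 0.0, 1.453]
contact_force: [-0.2, -0.1, 0.3]
opening: 0.13
grasp_force: 78.0
clock: 6.73
eef_pos: [586.2, -83.9, 197.2]
tcp_rot: [-3.14, 0.0, 1.451]
contact_force: [-0.8, 0.1, -0.3]
opening: 0.13
grasp_force: 78.1
shift frac [ 0.006  0.093 -0.113]
turn frac [-0.0005  0.0001  0.0005] [586.2 -83.9 197.2] [-3.1401e+00  2.0000e-04  1.4507e+00]
```

View pics/c3.png

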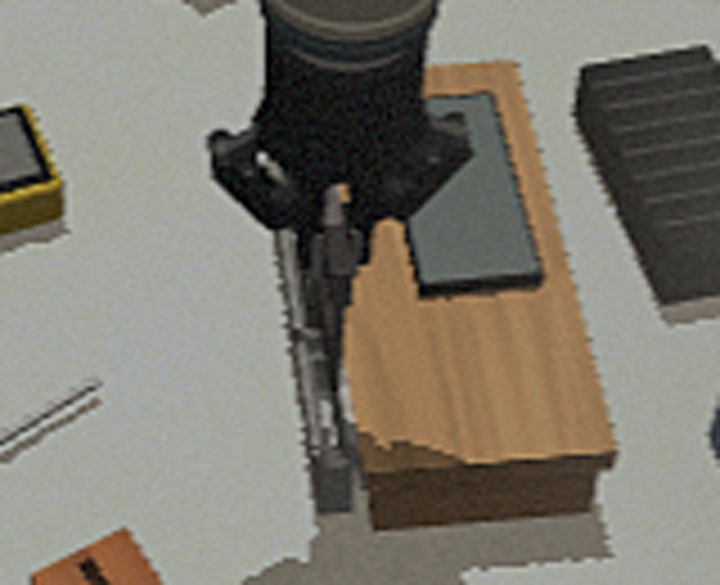

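The crop shows the held holder at about (340,240), with its lower end at (330,340), upright above the empty slot. Next I'll measure the plate against the slot.

Run:
```python
from h import *
c,s=np.cos(-.1215),np.sin(-.1215); Rm=np.array([[c,-s],[s,c]])
def loc(P): Q=P.copy(); Q[...,:2]=(P[...,:2]-[588.5,-84])@Rm; return Q
f=pickle.load(open("side2.pkl","rb")); Q=loc(world(f)).reshape(-1,3)
m=(abs(Q[:,0])<30)&(abs(Q[:,1])<45)&(Q[:,2]>95)&(Q[:,2]<190)
for a in range(95,190,7):
    q=Q[m&(Q[:,2]>=a)&(Q[:,2]<a+7)]
    if len(q)>3: print("held z",a,len(q),"x",np.percentile(q[:,0],[3,50,97]).round(1),"y",np.percentile(q[:,1],[3,50,97]).round(1))
for n in("side","top"):
    Q=loc(world(pickle.load(open(n+".pkl","rb")))).reshape(-1,3)
    for k in(0,1,2):
        for lo,hi in((20,35),(40,47),(47,54),(54,62),(66,74),(95,105),(105,114),(114,122)):
            q=Q[(abs(Q[:,0])<25)&(abs(Q[:,1]-90*k)<42)&(Q[:,2]>=lo)&(Q[:,2]<hi)]
            if lo==66: q=q[q[:,0]<9]
            if len(q)>4: print(n,k,lo,len(q),"x",np.percentile(q[:,0],[3,20,50,80,97]).round(1),"y",np.percentile(q[:,1],[3,97]).round(1))
```

```text
held z 102 7 x [-4.7 -4.4  0.1] y [-31.5 -12.9  20.5]
held z 109 15 x [-4.8 -4.4  0.1] y [-31.1 -11.6  27.1]
held z 116 10 x [-4.6 -4.2 -0.8] y [-31.9  -7.8  23.5]
held z 123 10 x [-4.9 -4.3 -0.5] y [-32.8 -26.8   7.5]
held z 130 14 x [-4.9 -4.2  0.8] y [-31.4 -20.3  14.5]
held z 137 11 x [-4.4 -3.6  1.1] y [-33.4 -29.7  10.1]
held z 144 7 x [-4.9 -3.9  1.3] y [-32.2 -29.7  10. ]
held z 151 10 x [-5.  -4.1  0.7] y [-32.7 -30.9  -7.7]
held z 158 10 x [-5.1 -4.2 -0.2] y [-32.7 -29.1  -1.6]
held z 165 5 x [-4.3 -2.5  0.5] y [-32.1 -29.5 -28.5]
held z 172 8 x [-13.3  -3.6   1.8] y [-32.1 -28.9  -6.9]
held z 179 33 x [-18.2  -6.9  14.3] y [-33.3 -10.8  -3.8]
held z 186 18 x [-19.1  -5.3  16.6] y [-32.6 -10.2  -4.1]
side 0 20 91 x [-8.6 -3.2  2.4  6.3  8.1] y [-41.6  35. ]
side 0 40 36 x [-8.4 -3.1  1.9  6.6  6.8] y [-41.2  39.4]
side 0 47 46 x [-9.4 -6.1 -4.3  6.4  8.2] y [-40.5  34.3]
side 0 54 63 x [-11.7 -10.1  -8.7   6.3   8.4] y [-41.   36.7]
side 0 66 33 x [6.1 6.7 7.7 8.5 8.9] y [-35.3  34. ]
side 1 20 14 x [-8.7 -8.4 -8.2 -5.1  3.4] y [ 52.4 127.7]
side 1 40 25 x [-5.  -1.7 -0.3  
[... 1409 characters left out ...]
6 17 x [-4.5 -3.8 -2.7  6.6  8.4] y [ 50.9 127. ]
top 1 95 12 x [-7.7 -6.9 -6.7 -5.7 -5.2] y [ 64.9 114.8]
top 1 105 24 x [-7.1 -6.5 -5.6  0.2  6.1] y [ 65.1 117.2]
top 1 114 81 x [-6.6 -4.9 -0.9  2.8  4.6] y [ 62.1 119.5]
top 2 20 32 x [-11.4 -10.5  -9.9  -8.9   2. ] y [140.6 218. ]
top 2 40 18 x [-11.2  -8.   -2.3   4.    4.7] y [141.4 216.4]
top 2 47 48 x [-12.2  -8.6  -6.1  -2.7   3.7] y [143.1 219.9]
top 2 54 45 x [-13.3 -11.8 -10.1  -3.2   4.9] y [142.5 217.5]
top 2 66 18 x [-4.3 -3.7 -3.   6.7  8.4] y [140.8 218.8]
top 2 95 18 x [-6.9 -6.1 -5.9 -5.4 -5.2] y [153.5 206. ]
top 2 105 16 x [-6.9 -6.5 -5.8  4.1  5.3] y [154.3 200.2]
top 2 114 77 x [-6.7 -5.  -0.8  2.6  5.2] y [151.5 209.3]
```

In the side camera's frame the plate is about 2.9 mm short of the slot centre in x, and aligned in y and yaw. I'll correct x and descend gently to just above the slot's back edge.

```bash
python3 -m inch '[[0,0,0,0,0.1,0,1],[0,0,0,0,0,0.4,1],[0,0,0,0,0,0.4,1],[0,0,0,0,0,0.3,1],[0,0,0,0,0,0.15,1],[0,0,0,0,0,0,1],[0,0,0,0,0,0,1]]'
python3 d.py '[588.8,-84,150,1.449]'
```

```text
clock: 7.42
eef_pos: [589.2, -84.1, 166.0]
tcp_rot: [-3.141, -0.0, 1.448]
contact_force: [1.2, 0.3, -0.9]
opening: 0.127
grasp_force: 78.1
shift frac [ 0.    -0.016  0.641]
turn frac [-0.0003 -0.     -0.0002] [589.2 -84.1 166. ] [-3.1406 -0.      1.4485]
```

```bash
python3 -m inch '[[0,0,0,0,0,0.15,1],[0,0,0,0,0,0.15,1],[0,0,0,0,0,0.15,1],[0,0,0,0,0,0.15,1],[0,0,0,0,0,0.1,1],[0,0,0,0,0,0,1]]'
python3 -m inch '[[0,0,0,0,0,0.15,1],[0,0,0,0,0,0.15,1],[0,0,0,0,0,0,1]]'
python3 d.py '[588.8,-84,121,1.449]'
```

```text
clock: 7.92
eef_pos: [589.1, -84.0, 148.3]
tcp_rot: [-3.141, -0.0, 1.448]
contact_force: [0.1, 0.5, -0.7]
opening: 0.127
grasp_force: 78.1
clock: 8.17
eef_pos: [589.1, -84.0, 140.8]
tcp_rot: [-3.141, -0.0, 1.448]
contact_force: [-0.9, -0.2, -0.1]
opening: 0.128
grasp_force: 78.1
shift frac [ 0.001 -0.01   0.791]
turn frac [-0.0003 -0.     -0.0002] [589.1 -84.  140.8] [-3.1407 -0.      1.4483]
```

No contact yet; the foot is at about 50 mm. I'll keep going down to the clip.

```bash
python3 -m inch '[[0,0,0,0,0,0.15,1],[0,0,0,0,0,0.15,1],[0,0,0,0,0,0.15,1],[0,0,0,0,0,0.15,1],[0,0,0,0,0,0.1,1],[0,0,0,0,0,0,1]]'
python3 -m inch '[[0,0,0,0,0,0.1,1],[0,0,0,0,0,0.1,1],[0,0,0,0,0,0,1],[0,0,0,0,0,0,1]]'
```

```text
clock: 8.67
eef_pos: [589.1, -84.0, 123.3]
tcp_rot: [-3.141, -0.0, 1.448]
contact_force: [0.4, -0.1, -0.8]
opening: 0.13
grasp_force: 78.1
clock: 9.0
eef_pos: [589.5, -84.1, 119.0]
tcp_rot: [3.142, 0.0, 1.448]
contact_force: [-0.3, 1.2, -1.4]
opening: 0.129
grasp_force: 78.1
```

```bash
python3 -m inch '[[0,0,0,0,0,0.1,1],[0,0,0,0,0,0.1,1],[0,0,0,0,0,0,1],[0,0,0,0,0,0,1]]'
python3 -m inch '[[0,0,0,0,0,0.06,1],[0,0,0,0,0,0.06,1],[0,0,0,0,0,0,1],[0,0,0,0,0,0,1]]'
python3 -m inch '[[0,0,0,0,0,0.04,1],[0,0,0,0,0,0,1],[0,0,0,0,0,0,1]]'
```

```text
clock: 9.33
eef_pos: [589.7, -84.1, 114.3]
tcp_rot: [3.141, 0.0, 1.448]
contact_force: [-1.2, 0.1, 6.5]
opening: 0.13
grasp_force: 78.9
clock: 9.67
eef_pos: [589.7, -84.1, 111.4]
tcp_rot: [3.141, 0.0, 1.448]
contact_force: [-1.3, 0.2, 6.5]
opening: 0.126
grasp_force: 79.2
clock: 9.92
eef_pos: [589.8, -84.1, 110.6]
tcp_rot: [3.141, -0.0, 1.448]
contact_force: [-1.5, 0.5, 7.4]
opening: 0.126
grasp_force: 79.3
```

```bash
python3 -m inch '[[0,0,0,0,0,0.04,1],[0,0,0,0,0,0,1],[0,0,0,0,0,0,1]]'
python3 -m inch '[[0,0,0,0,0,0.04,1],[0,0,0,0,0,0,1],[0,0,0,0,0,0,1]]'
python3 -m inch '[[0,0,0,0,0,0.04,1],[0,0,0,0,0,0,1],[0,0,0,0,0,0,1]]'
```

```text
clock: 10.17
eef_pos: [589.8, -84.1, 109.6]
tcp_rot: [3.141, -0.0, 1.448]
contact_force: [-1.5, 0.4, 7.0]
opening: 0.129
grasp_force: 79.4
clock: 10.42
eef_pos: [589.8, -84.1, 108.8]
tcp_rot: [3.141, 0.0, 1.448]
contact_force: [-2.2, 0.2, 7.9]
opening: 0.128
grasp_force: 79.5
clock: 10.67
eef_pos: [590.0, -84.1, 108.7]
tcp_rot: [3.14, -0.0, 1.448]
contact_force: [-2.8, 1.4, 16.3]
opening: 0.125
grasp_force: 80.9
```

The force jumped to 16 N at TCP z 108.7, which is where I expected the holder to reach the ledges. One check picture before handing in.

```bash
python3 -m inch '[[0,0,0,0,0,0.02,1],[0,0,0,0,0,0,1],[0,0,0,0,0,0,1],[0,0,0,0,0,0,1]]'
python3 - <<'E'
from rig import grab_frame
import cv2
f=grab_frame("side")["pixels"][...,::-1]; cv2.imwrite("pics/c4.png",cv2.resize(f[150:280,270:430],None,fx=4.5,fy=4.5,interpolation=cv2.INTER_CUBIC))
E
```

```text
clock: 11.0
eef_pos: [590.1, -84.1, 108.6]
tcp_rot: [3.14, 0.0, 1.448]
contact_force: [-5.3, 1.5, 21.9]
opening: 0.125
grasp_force: 81.6
```

View pics/c4.png

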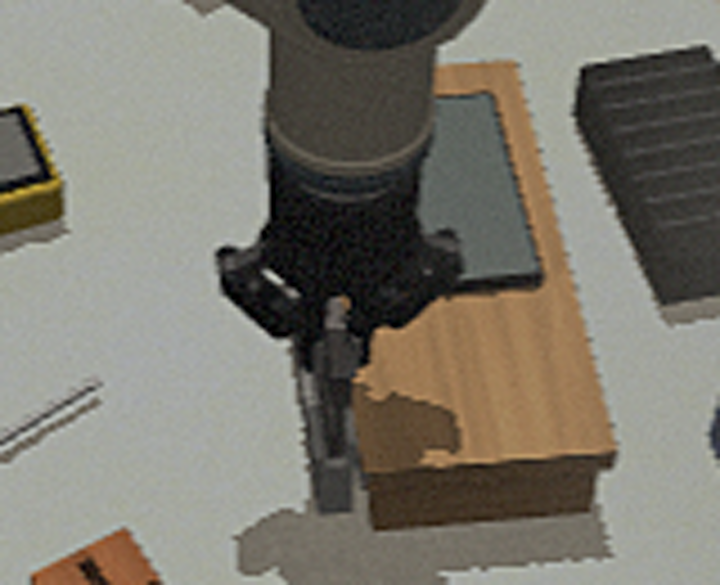

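The picture shows the holder down in the slot at (335,400), between lip and back face, with the phone unmoved. I'm handing in.

```bash
python3 -c "
from rig import r
print(r.sign_off())"
```

```text
the job is handed in; nothing more can be done
None
```

I handed the job in at 11 s with the holder still gripped at 80 N and pressed home against the ledges in the empty slot with about 22 N, label facing out; nothing else on the bench was touched as far as I could see, and the hand-in returned no verdict.

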